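# Set out a through-hole kit in soldering order

### The arm

A 6-joint arm with a two-finger parallel gripper is mounted at the origin on a cart in front of the work surface, level with it; the furniture and walls round the work are solid. World frame = base frame: x ahead of the robot, y to its left, z up, the work surface at z = 0. Lengths are in m, angles in rad, forces in N, time in s.
With the tool pointing down it reaches from about 0.325 to 1 m from the base axis. Payload 5.1 kg.
Tool frame: the origin (TCP) lies on the centre line of the jaws, within the pads' length; the fingertips stand ahead of it and the grasp point (between the pads) lies 6 mm ahead of it (bot.tip_reach is the z of the fingertips in the tool frame, in m); z points along the fingers, y is the line along which they close (so a half turn about z gives the same grasp; the last joint's range is limited). The gripper opens to 85 mm and grips with 20 to 120 N. Pads are 22 mm wide; open, the fingers measure 114 mm over their backs; the gripper's body (76 mm by 85 mm) begins 54 mm behind the grasp point. The pads swing forward as they close: fully open they stand 13 mm farther back than shut.
Start: joints at [-1.192, 0.124, 1.65, -0, 1.367, -0.083], TCP at [0.29, -0.582, 0.256] pointing down, gripper open.
Joint ranges: [-2.61, 2.61], [-1.02, 2.33], [0.03, 2.71], [-1.35, 4.49], [0.32, 2.68], [-2.91, 2.91]. Speed limits (rad/s): [2.57, 2.57, 3.14, 3.14, 3.14, 3.14].

### API

Orientations are given as a 3x3 rotation matrix whose columns are the frame's x, y, z axes.
In Python, from cell import observe, eyes, bot gives the robot as it stands.
- The arm moves only by the tool play_rows, never from a script. Its argument "steps" is a list of rows, each a list of 7 numbers: the shift along the tool's x, y, z in cm, then the turn, a rotation vector about the tool's x, y, z in rad, then the opening, from 0 (shut) to 1 (fully open). In form: [[x, y, z, wx, wy, wz, hand], ...]. A call has 1 to 12 rows; each row is the pose to reach, as a shift and turn from the pose commanded when the call began, along the tool's axes at that moment; what a row does not reach only later rows make up. A row lasts 1/10 s, in which the tool goes at most 50 mm and 8.59 degrees, less where a joint would pass 70% of its speed; a pose out of reach is approached as far as the arm can. A call with a gripper value outside its range is refused whole. The fingers move at their own pace and stop on an object; the grip force is fixed at half the most. Time passes only in rows, so rows that repeat a pose let the fingers close. It gives the time, the measured TCP pose, the force, the opening and the grip force at its end, in the units of the state.
- observe(): the state, without advancing time (a new reading comes with each control period).
- eyes.capture(name): name is "side" or "top"; returns a dict with "image" (400x640x3 uint8, red, green, blue), "z_map" (400x640 float32, m along the optical axis (not along the pixel's ray), 0 where there is no reading), "mtx" (3x3 intrinsics, pixels), "world_to_cam" (4x4, takes a point from world to camera coordinates). Camera axes: x right, y down, z forward; pixel columns grow to the right and rows downward; lengths in m; the calibration is good to about 2 mm. A picture is of the moment at which its call begins.
- bot.job_done(): hands the job in; it is judged then, once.
The state is a dict: "t": time; "qpos": joint angles; "dq": joint speeds; "joint_efforts": joint torques, N m; "tool_pos": TCP position; "tcp_rot": TCP orientation; "contact_force": force on the tool from outside, world axes, zero at the start; "ft_torque": the same for the moment, N m; "finger_gap": opening from 0.0 (shut) to 1.0 (fully open); "grasp_force": force on a finger pad.
Only numpy, scipy, OpenCV 4.12 (cv2) and the standard library are available. Lean on these libraries where they do the work, as an engineer would, in place of code of your own. Each camera call takes 0.05 s, during which the arm holds its last target. There are 200 camera calls.

### The job

Board parts are soldered lowest first, so set out the kit in that order: stand the four loose board parts upright in the grey component tray, one to a compartment, going up in height along the row, with the lowest part in the compartment next to the soldering iron in its rest and the tallest in the compartment farthest from it. Their leads bend easily: lower each one to the compartment floor rather than dropping it.

Things in the scene. Friction and masses are not known exactly. Their poses are not given: they have to be found in the camera images.
- terminal_block_center (a point): The screw terminal block: a low grey plastic bar with six small steel screws in a row on top. 16 (x) by 31 (y) by 16 mm high, 14 to 28 g; grip it across x (16 mm). Its height includes the 3 mm clipped leads it stands on; the point lies at its centre, half-way up, its axes x and y are those of the sizes and z is up. Loose, standing upright at the start.
- transformer_center (a point): The small transformer: dark laminated steel core with a cream taped winding bulging out on two sides. 42 (x) by 32 (y) by 31 mm high, 84 to 168 g; the core's flat ends, 14 mm wide, lie at x = -21 and +21 mm: grip across x (42 mm), or across the winding in y (32 mm). Its height includes the 3 mm clipped leads it stands on; the point lies at its centre, half-way up, its axes x and y are those of the sizes and z is up. Loose, standing upright at the start.
- capacitor_center (a point): The electrolytic capacitor: an upright black can with a pale stripe and a bare aluminium top. Diameter 30, 43 mm high, 31 to 63 g; grip it anywhere across the can. Its height includes the 3 mm clipped leads it stands on; the point lies at its centre, half-way up, its axes x and y are those of the sizes and z is up. Loose, standing upright at the start.
- heatsink_center (a point): The heatsink: an upright bare aluminium extrusion with vertical fins and a small black transistor screwed to it. 34 (x) by 25 (y) by 57 mm high, 49 to 98 g; flat side plates at x = -17 and +17 mm: grip across x (34 mm). Its height includes the 3 mm clipped leads it stands on; the point lies at its centre, half-way up, its axes x and y are those of the sizes and z is up. Loose, standing upright at the start.
- tray: The component tray: fixed, light grey, 106 (x) by 223 (y) mm, four equal compartments in a row along its y axis. Origin at the centre of its underside on the bench, z up. Compartment centres at x = 0, y = -82.5, -27.5, +27.5 and +82.5 mm; each is 100 mm (x) by 52 mm (y) inside; floor 3 mm above the origin; outer walls 3 mm thick and 12 mm high, dividers 3 mm thick and 10 mm high (heights from the bench). Empty at the start.
- iron_rest: The dark cast rest, 130 (x) by 50 (y) mm, with the soldering iron (beige handle) lying in it along x, about 220 mm long and 55 mm high over all; fixed. Origin at the centre of its underside. It stands beside one end of the tray, 155 mm from the tray's centre on its +y or its -y side: which, changes from start to start. A black antistatic brush lies beside the other end.

How it is judged:
At the end, for the whole second after the job is handed in: Counted from the compartment beside the iron rest: terminal block, transformer, capacitor, heatsink, one to a compartment (centre within 22 mm of the compartment's centre along the row and 43 mm across it), each standing on the compartment floor (within 3 mm), upright (within 0.12 rad) and at rest (x of terminal_block_center in the frame of tray between -0.043 and 0.043 m and z of terminal_block_center in the frame of tray below 0.014 m and angle between each of terminal_block_center, transformer_center, capacitor_center, heatsink_center's own z axis and vertical below 0.12 rad and linear speed of each of terminal_block, transformer, capacitor, heatsink below 0.02 m/s and x of transformer_center in the frame of tray between -0.043 and 0.043 m and z of transformer_center in the frame of tray below 0.0215 m and x of capacitor_center in the frame of tray between -0.043 and 0.043 m and z of capacitor_center in the frame of tray below 0.0275 m and x of heatsink_center in the frame of tray between -0.043 and 0.043 m and z of heatsink_center in the frame of tray below 0.0345 m and ((y of iron_rest in the frame of tray above 0 m and y of terminal_block_center in the frame of tray between 0.0605 and 0.1045 m and y of transformer_center in the frame of tray between 0.0055 and 0.0495 m and y of capacitor_center in the frame of tray between -0.0495 and -0.0055 m and y of heatsink_center in the frame of tray between -0.1045 and -0.0605 m) or (y of iron_rest in the frame of tray below 0 m and y of terminal_block_center in the frame of tray between -0.1045 and -0.0605 m and y of transformer_center in the frame of tray between -0.0495 and -0.0055 m and y of capacitor_center in the frame of tray between 0.0055 and 0.0495 m and y of heatsink_center in the frame of tray between 0.0605 and 0.1045 m))); the robot touches nothing.
It fails at once if the terminal block is dropped: it falls freely, faster than 0.8 m/s (a drop of more than about 33 mm) (linear speed of terminal_block above 0.8 m/s and contact force between the fingers and terminal_block below 0.05 N).
It fails at once if the transformer is dropped: it falls freely, faster than 0.8 m/s (a drop of more than about 33 mm) (linear speed of transformer above 0.8 m/s and contact force between the fingers and transformer below 0.05 N).
It fails at once if the capacitor is dropped: it falls freely, faster than 0.8 m/s (a drop of more than about 33 mm) (linear speed of capacitor above 0.8 m/s and contact force between the fingers and capacitor below 0.05 N).
It fails at once if the heatsink is dropped: it falls freely, faster than 0.8 m/s (a drop of more than about 33 mm) (linear speed of heatsink above 0.8 m/s and contact force between the fingers and heatsink below 0.05 N).
It also fails if it takes over 112 s, if anything falls off the work surface, if the arm or the gripper's body presses on something with over 40 N, if the wrist force passes 120 N, or if a joint passes its speed limit or range.

## Working session

There is one attempt and no reset: what is moved stays moved. The work goes in short steps, Python scripts to look and compute and a tool call to move; the robot and the scene stay as the last step left them, time stands still between calls to the robot, and variables do not carry over. Pictures are saved under pics/ and viewed, at most 14 in all, crops included, and the job is handed in when it is done.

Besides the shell and the picture viewer there is one more tool, called after "Call:" in YAML: its name, and indented under it one key for each argument. play_rows: Moves the arm, as the interface text tells. Its arguments: {"type":"object","properties":{"steps":{"type":"array","items":{"type":"array","items":{"type":"number"}}}},"required":["steps"]}

```bash
mkdir -p pics; ls
python3 - <<'E'
from cell import observe, eyes, bot
import cv2,numpy as np
s=observe();print(s['t'],s['tool_pos'],s['tcp_rot'],s['finger_gap'],bot.tip_reach)
for n in("top","side"):
    c=eyes.capture(n);cv2.imwrite(f"pics/{n}0.png",c["image"][:,:,::-1]);np.savez(f"{n}0.npz",**c)
    print(n,c["mtx"],np.linalg.inv(c["world_to_cam"]).round(3))
E
```

```text
pics
0.0 [ 0.28938344 -0.58139967  0.25505512] [[ 8.95250511e-01  4.45562486e-01 -7.70235049e-04]
 [ 4.45563116e-01 -8.95248410e-01  1.94776360e-03]
 [ 1.78298690e-04 -2.08692469e-03 -9.99997806e-01]] 0.9987469953554069 0.025
top [[517.16589681   0.         315.57589908]
 [  0.         517.16589681 201.30593605]
 [  0.           0.           1.        ]] [[-0.016 -0.997  0.076  0.395]
 [-0.999  0.014 -0.03  -0.101]
 [ 0.028 -0.076 -0.997  1.274]
 [ 0.     0.     0.     1.   ]]
side [[494.39238619   0.         317.37414763]
 [  0.         494.39238619 199.856414  ]
 [  0.           0.           1.        ]] [[ 0.999 -0.041  0.032  0.482]
 [-0.051 -0.644  0.763 -1.016]
 [-0.011 -0.764 -0.646  0.812]
 [ 0.     0.     0.     1.   ]]
```

View pics/top0.png

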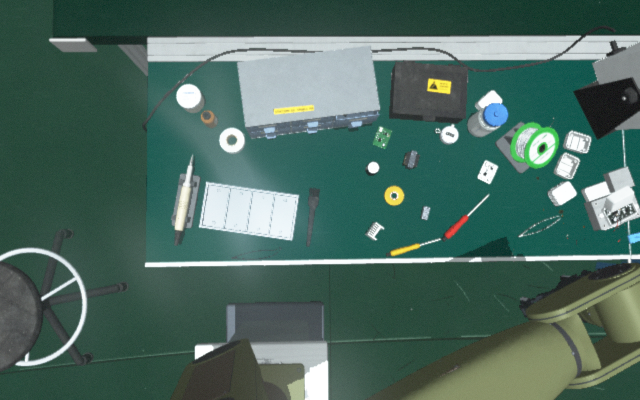

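View pics/side0.png

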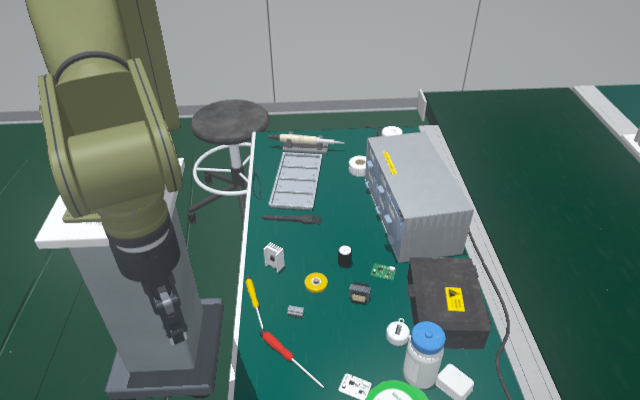

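The top view shows the iron rest at (183,205), left of the tray (249,210), i.e. on the +y side. The heatsink is at (374,231), the terminal block at (426,213), the transformer at (412,159) and the capacitor at (373,168).

```bash
cat > h.py <<'E'
import numpy as np,cv2
def cloud(c):
    z=c["z_map"].astype(float);v,u=np.mgrid[:400,:640];K=c["mtx"]
    P=np.stack([(u-K[0,2])/K[0,0]*z,(v-K[1,2])/K[1,1]*z,z],-1)
    T=np.linalg.inv(c["world_to_cam"]);W=P@T[:3,:3].T+T[:3,3];W[z==0]=np.nan
    return W
def rect(W,m):
    p=W[m][:,:2].astype(np.float32);(c,s,a)=cv2.minAreaRect(p*1000);return np.round(c,1),np.round(s,1),round(a,1)
E
python3 - <<'E'
from h import *
t=np.load("top0.npz");s=np.load("side0.npz")
Wt,Ws=cloud(t),cloud(s)
print("bench z",np.nanmedian(Wt[225:250,340:360,2]),np.nanmedian(Ws[230:260,215+80:320,2]))
C={"heat":(374,231),"term":(426,213),"trafo":(412,159),"cap":(373,168)}
for n,(u,v) in C.items():
    w0=Wt[v,u]
    for nm,W in(("top",Wt),("side",Ws)):
        near=(np.hypot(W[...,0]-w0[0],W[...,1]-w0[1])<.04)&(W[...,2]>.009)
        zt=np.nanpercentile(W[near][:,2],95) if near.any() else 0
        top=near&(W[...,2]>zt-.006)
        print(n,nm,near.sum(),"ztop",zt.round(4),"all",rect(W,near),"top",rect(W,top),top.sum())
im=t["image"]
m=(im.min(2)>150).astype(np.uint8);m[:, :197]=0;m[:,302:]=0;m[:178]=0;m[245:]=0
ys,xs=np.nonzero(m);r=rect(Wt,m.astype(bool)&(Wt[...,2]>-.01));print("tray",r,cv2.boundingRect(m))
W=Wt;near=(abs(W[...,1]-r[0][1]/1000)<.13)&(abs(W[...,0]-r[0][0]/1000)<.08)&(W[...,2]>.007);print(rect(W,near),np.nanpercentile(W[near][:,2],[50,95]))
def up(i,a,b,k):return cv2.resize(i[a[0]:a[1],b[0]:b[1]],None,fx=k,fy=k,interpolation=cv2.INTER_CUBIC)
A=up(t["image"],(145,245),(360,440),5);cv2.imwrite("pics/z1.png",A[:,:,::-1])
A=up(s["image"],(235,325),(255,385),6);cv2.imwrite("pics/z2.png",A[:,:,::-1])
E
```

```text
bench z -0.0002574981169023438 -0.0005309449577715619
heat top 150 ztop 0.0598 all (array([ 415. , -276.7]), array([24.8, 34.2]), 53.1) top (array([ 415.1, -276.8]), array([24.5, 34.1]), 53.5) 63
heat side 391 ztop 0.0574 all (array([ 417.3, -276.3]), array([27.8, 36.2]), 53.5) top (array([ 418.2, -275.3]), array([25. , 35.7]), 53.1) 117
term top 86 ztop 0.0189 all (array([ 450. , -404.3]), array([16.3, 47.6]), 75.0) top (array([ 457.9, -406.4]), array([16.1, 31.1]), 76.3) 69
term side 130 ztop 0.0178 all (array([ 460.9, -406.1]), array([18.1, 30.2]), 74.3) top (array([ 460.8, -406.6]), array([17.9, 30. ]), 76.9) 98
trafo top 220 ztop 0.0343 all (array([ 589.2, -373.9]), array([32.2, 42.9]), 71.0) top (array([ 590.1, -374.5]), array([31.1, 41.1]), 71.8) 140
trafo side 346 ztop 0.0325 all (array([ 592.2, -372.8]), array([35.3, 42.2]), 70.7) top (array([ 592.1, -373. ]), array([33.7, 41.9]), 71.5) 232
cap top 147 ztop 0.0464 all (array([ 567.6, -275.6]), array([27.8, 28.8]), 86.5) top (array([ 567.8, -275.7]), array([26.9, 27.5]), 88.4) 101
cap side 251 ztop 0.0444 all (array([ 570.4, -277. ]), array([30.7, 29.4]), 68.2) top (array([ 570.6, -276.6]), array([29.8, 29.4]), 65.6) 124
tray (array([470.5,  25.4]), array([228.8, 113.1]), 81.0) (199, 182, 100, 58)
(array([484.5,  35.9]), array([254.9, 140.3]), 81.5) [0.01091782 0.0156996 ]
```

View pics/z1.png

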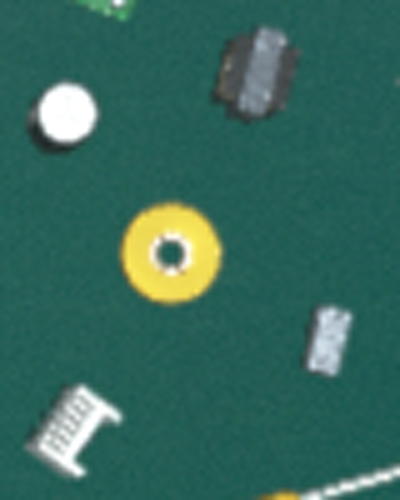

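View pics/z2.png

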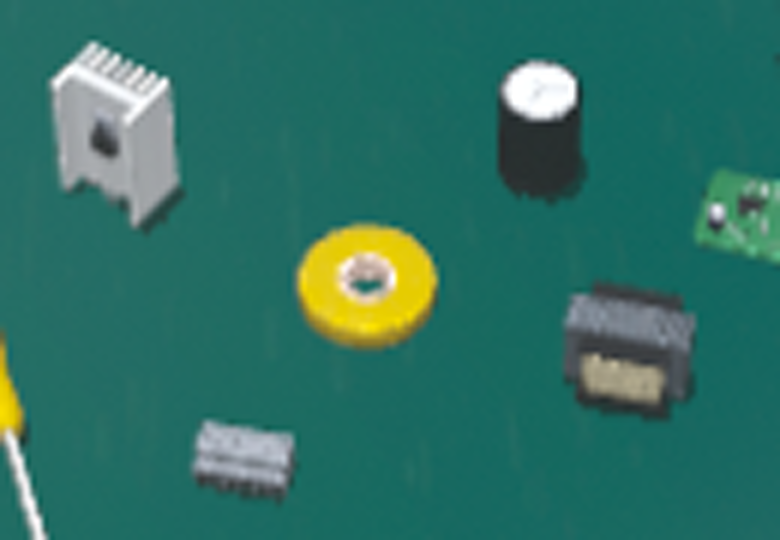

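Crop z1 shows the heatsink lower left, capacitor upper left, transformer upper right and terminal block right, all matching the rectangles fitted from depth. In z2 all four stand upright with free space around them. Next I'll work out the first move, to above the heatsink.

```bash
cat >> h.py <<'E'
def go(x,y,z,yaw):
    from cell import observe
    s=observe();R=s["tcp_rot"];p=s["tool_pos"]
    a=np.radians(yaw);Y=np.array([np.cos(a),np.sin(a),0]);Z=np.array([0,0,-1.]);G=np.stack([np.cross(Y,Z),Y,Z],1)
    rv=cv2.Rodrigues(R.T@G)[0].ravel()
    print("t",round(s["t"],2),"pos",p.round(4),"gap",round(s["finger_gap"],3),"shift cm",(R.T@(np.array([x,y,z])-p)*100).round(2),"rv",rv.round(3))
E
python3 - <<'E'
from h import *
go(.4165,-.276,.12,-36.7)
E
```

```text
t 0.1 pos [ 0.2894 -0.5815  0.2552] gap 0.998 shift cm [ 24.99 -21.66  13.56] rv [-0.002 -0.001 -0.469]
```

Call:
play_rows:
  steps:
    - [25,-21.7,13.6,-0.002,-0.001,-0.47,0.8]
    - [25,-21.7,13.6,-0.002,-0.001,-0.47,0.8]
    - [25,-21.7,13.6,-0.002,-0.001,-0.47,0.8]
    - [25,-21.7,13.6,-0.002,-0.001,-0.47,0.8]
    - [25,-21.7,13.6,-0.002,-0.001,-0.47,0.8]
    - [25,-21.7,13.6,-0.002,-0.001,-0.47,0.8]
    - [25,-21.7,13.6,-0.002,-0.001,-0.47,0.8]
    - [25,-21.7,13.6,-0.002,-0.001,-0.47,0.8]
    - [25,-21.7,13.6,-0.002,-0.001,-0.47,0.8]
    - [25,-21.7,13.6,-0.002,-0.001,-0.47,0.8]
    - [25,-21.7,13.6,-0.002,-0.001,-0.47,0.8]
    - [25,-21.7,13.6,-0.002,-0.001,-0.47,0.8]

```text
t: 1.3
tool_pos: [0.4168, -0.2778, 0.1212]
tcp_rot: [[0.598, 0.802, 0.002], [0.802, -0.598, -0.003], [-0.002, 0.003, -1.0]]
contact_force: [-1.1, -0.4, 0.2]
finger_gap: 0.801
grasp_force: 0.0
```

Run:
```python
from h import *
from cell import eyes
go(.4165,-.276,.038,-36.7)
c=eyes.capture("side")
i=c["image"][100:320,180:400];cv2.imwrite("pics/a1.png",cv2.resize(i,None,fx=2.5,fy=2.5)[:,:,::-1])
```

```text
t 1.3 pos [ 0.4168 -0.2778  0.1212] gap 0.801 shift cm [ 0.14 -0.16  8.32] rv [ 0.003  0.002 -0.   ]
```

View pics/a1.png

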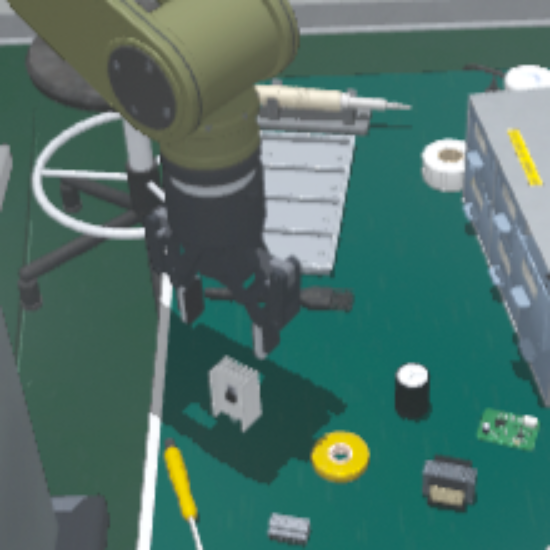

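The open jaws straddle the line to the heatsink at (235,393), one finger on each side and correctly turned. I'll descend and close.

Call:
play_rows:
  steps:
    - [0.1,-0.1,3,0.003,0.002,0,0.8]
    - [0.1,-0.1,5,0.003,0.002,0,0.8]
    - [0.1,-0.1,7,0.003,0.002,0,0.8]
    - [0.1,-0.1,8.1,0.003,0.002,0,0.8]
    - [0.1,-0.1,8.1,0.003,0.002,0,0.8]
    - [0.1,-0.1,8.1,0.003,0.002,0,0.8]
    - [0.1,-0.1,8.1,0.003,0.002,0,0.2]
    - [0.1,-0.1,8.1,0.003,0.002,0,0.2]
    - [0.1,-0.1,8.1,0.003,0.002,0,0.2]
    - [0.1,-0.1,8.1,0.003,0.002,0,0.2]
    - [0.1,-0.1,8.1,0.003,0.002,0,0.2]
    - [0.1,-0.1,8.1,0.003,0.002,0,0.2]

```text
t: 2.55
tool_pos: [0.4173, -0.2757, 0.0405]
tcp_rot: [[0.596, 0.803, 0.001], [0.803, -0.596, -0.0], [0.0, 0.001, -1.0]]
contact_force: [-0.2, 0.9, 6.2]
finger_gap: 0.389
grasp_force: 59.9
```

Run:
```python
from h import *
go(.458,-.056,.12,-9)
```

```text
t 2.55 pos [ 0.4173 -0.2757  0.0405] gap 0.389 shift cm [20.06 -9.83 -7.95] rv [ 0.001 -0.    -0.482]
```

Call:
play_rows:
  steps:
    - [0,0,-3,0,0,0,0.2]
    - [0,0,-6,0,0,0,0.2]
    - [4,-2,-8,0,0,-0.1,0.2]
    - [8,-4,-8,0,0,-0.2,0.2]
    - [12,-6,-8,0,0,-0.3,0.2]
    - [16,-8,-8,0,0,-0.4,0.2]
    - [19,-9.3,-8,0,0,-0.48,0.2]
    - [20.1,-9.8,-8,0,0,-0.48,0.2]
    - [20.1,-9.8,-8,0,0,-0.48,0.2]
    - [20.1,-9.8,-8,0,0,-0.48,0.2]
    - [20.1,-9.8,-8,0,0,-0.48,0.2]
    - [20.1,-9.8,-8,0,0,-0.48,0.2]

```text
t: 3.75
tool_pos: [0.4577, -0.0565, 0.1195]
tcp_rot: [[0.161, 0.987, -0.001], [0.987, -0.161, 0.001], [0.001, -0.001, -1.0]]
contact_force: [0.0, -0.4, -0.5]
finger_gap: 0.392
grasp_force: 59.6
```

Run:
```python
from h import *
from cell import eyes
go(.458,-.056,.0445,-9)
c=eyes.capture("side");W=cloud(c)
i=c["image"][100:320,180:400];cv2.imwrite("pics/a2.png",cv2.resize(i,None,fx=2.5,fy=2.5)[:,:,::-1])
# tray floor height check, from both views
for n in("top0","side0"):
    W=cloud(np.load(n+".npz"))
    for d in(82.5,27.5,-27.5,-82.5):
        x,y=(470.5+.156*d)/1e3,(25.4+.988*d)/1e3
        m=np.hypot(W[...,0]-x,W[...,1]-y)<.015;print(n,d,np.nanmedian(W[m][:,2]).round(4))
# tray rim by side view
W=cloud(np.load("side0.npz"));im=np.load("side0.npz")["image"]
m=(im.min(2)>110)&(abs(W[...,1]-.025)<.125)&(abs(W[...,0]-.47)<.085)&(W[...,2]<.02);print(rect(W,m))
```

```text
t 3.75 pos [ 0.4577 -0.0565  0.1195] gap 0.392 shift cm [0.04 0.03 7.5 ] rv [-0.001 -0.001 -0.004]
top0 82.5 0.0035
top0 27.5 0.0031
top0 -27.5 0.0028
top0 -82.5 0.003
side0 82.5 0.0028
side0 27.5 0.0033
side0 -27.5 0.0029
side0 -82.5 0.003
(array([474.5,  36.3]), array([251.4, 118.3]), 79.7)
```

View pics/a2.png

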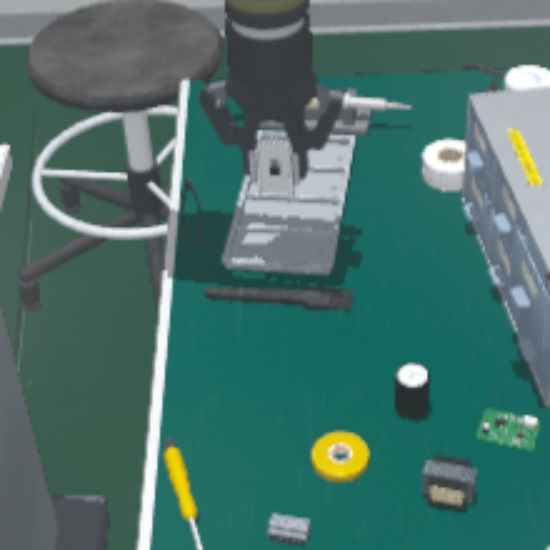

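The heatsink is held upright over the tray's near compartment, at (275,170). I'll lower it.

Call:
play_rows:
  steps:
    - [0,0,2,0,0,0,0.2]
    - [0,0,4,0,0,0,0.2]
    - [0,0,5.5,0,0,0,0.2]
    - [0,0,6.5,0,0,0,0.2]
    - [0,0,7,0,0,0,0.2]
    - [0,0,7.3,0,0,0,0.2]
    - [0,0,7.5,0,0,0,0.2]
    - [0,0,7.6,0,0,0,0.2]
    - [0,0,7.6,0,0,0,0.2]
    - [0,0,7.6,0,0,0,0.2]

```text
t: 4.8
tool_pos: [0.4581, -0.0553, 0.044]
tcp_rot: [[0.158, 0.987, 0.0], [0.987, -0.158, 0.001], [0.001, -0.0, -1.0]]
contact_force: [-0.1, -0.6, -0.3]
finger_gap: 0.389
grasp_force: 59.6
```

Call:
play_rows:
  steps:
    - [0,0,0.1,0,0,0,0.2]
    - [0,0,0.1,0,0,0,0.2]

```text
t: 5.0
tool_pos: [0.4583, -0.0553, 0.0435]
tcp_rot: [[0.158, 0.987, -0.0], [0.987, -0.158, 0.001], [0.001, -0.0, -1.0]]
contact_force: [-2.2, 0.3, 5.4]
finger_gap: 0.392
grasp_force: 60.3
```

On the floor. I'll release and rise.

Call:
play_rows:
  steps:
    - [0,0,0,0,0,0,0.45]
    - [0,0,0,0,0,0,0.5]
    - [0,0,0,0,0,0,0.6]
    - [0,0,0,0,0,0,0.6]
    - [0,0,0,0,0,0,0.6]
    - [0,0,-2,0,0,0,0.6]
    - [0,0,-5,0,0,0,0.6]
    - [0,0,-9,0,0,0,0.6]
    - [0,0,-9,0,0,0,0.6]

```text
t: 5.9
tool_pos: [0.4616, -0.0563, 0.1387]
tcp_rot: [[0.158, 0.987, 0.01], [0.987, -0.158, -0.001], [0.0, 0.01, -1.0]]
contact_force: [1.7, -0.6, 1.0]
finger_gap: 0.599
grasp_force: 0.0
```

Run:
```python
from h import *
go(.569,-.276,.12,-9)
```

```text
t 5.9 pos [ 0.4616 -0.0563  0.1387] gap 0.599 shift cm [-20.    14.06   2.01] rv [ 0.01  -0.    -0.002]
```

Call:
play_rows:
  steps:
    - [-4,2.8,1,0,0,0,0.8]
    - [-8,5.6,2,0,0,0,0.8]
    - [-12,8.4,2,0,0,0,0.8]
    - [-16,11.2,2,0,0,0,0.8]
    - [-19,13.3,2,0,0,0,0.8]
    - [-20,14,2,0,0,0,0.8]
    - [-20,14,2,0,0,0,0.8]
    - [-20,14,2,0,0,0,0.8]
    - [-20,14,2,0,0,0,0.8]
    - [-20,14,2,0,0,0,0.8]

```text
t: 6.9
tool_pos: [0.5639, -0.2736, 0.1121]
tcp_rot: [[0.157, 0.988, -0.001], [0.988, -0.157, 0.002], [0.001, -0.001, -1.0]]
contact_force: [0.1, 0.1, -0.1]
finger_gap: 0.8
grasp_force: 0.0
```

Run:
```python
from h import *
from cell import eyes
go(.569,-.276,.038,-9)
c=eyes.capture("side")
i=c["image"][110:330,180:400];cv2.imwrite("pics/a3.png",cv2.resize(i,None,fx=2.5,fy=2.5)[:,:,::-1])
```

```text
t 6.9 pos [ 0.5639 -0.2736  0.1121] gap 0.8 shift cm [-0.17  0.55  7.41] rv [-0.001 -0.001 -0.001]
```

View pics/a3.png

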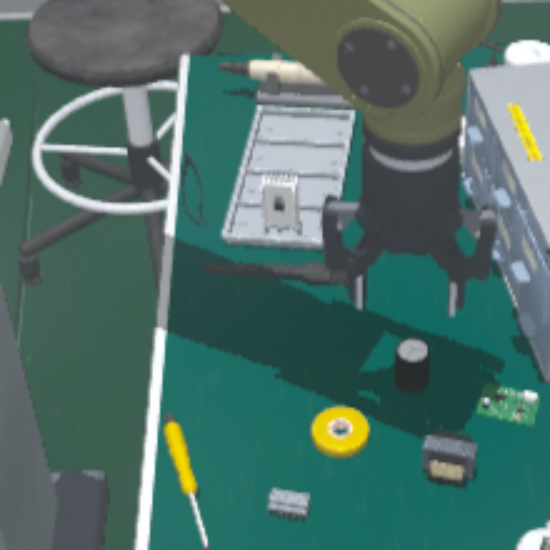

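The heatsink stands upright in the compartment farthest from the iron, at (280,203). The jaws straddle the capacitor at (412,365), so I'll grasp it.

Call:
play_rows:
  steps:
    - [-0.2,0.5,1,0,0,0,0.8]
    - [-0.2,0.5,3,0,0,0,0.8]
    - [-0.2,0.5,5,0,0,0,0.8]
    - [-0.2,0.5,7,0,0,0,0.8]
    - [-0.2,0.5,7.6,0,0,0,0.8]
    - [-0.2,0.5,7.6,0,0,0,0.8]
    - [-0.2,0.5,7.6,0,0,0,0.2]
    - [-0.2,0.5,7.6,0,0,0,0.2]
    - [-0.2,0.5,7.6,0,0,0,0.2]
    - [-0.2,0.5,7.6,0,0,0,0.2]
    - [-0.2,0.5,7.6,0,0,0,0.2]
    - [-0.2,0.5,7.6,0,0,0,0.2]

```text
t: 8.15
tool_pos: [0.57, -0.2783, 0.0379]
tcp_rot: [[0.158, 0.987, 0.002], [0.987, -0.158, -0.0], [0.0, 0.002, -1.0]]
contact_force: [-0.1, -0.0, 6.6]
finger_gap: 0.331
grasp_force: 59.3
```

Run:
```python
from h import *
go(.466,-.002,.135,-9)
```

```text
t 8.15 pos [ 0.57   -0.2783  0.0379] gap 0.331 shift cm [ 25.63 -14.62  -9.73] rv [ 0.002 -0.    -0.002]
```

Call:
play_rows:
  steps:
    - [0,0,-3,0,0,0,0.2]
    - [0,0,-6,0,0,0,0.2]
    - [3,-1.7,-9,0,0,0,0.2]
    - [7,-4,-9.7,0,0,0,0.2]
    - [11,-6.3,-9.7,0,0,0,0.2]
    - [15,-8.6,-9.7,0,0,0,0.2]
    - [19,-10.8,-9.7,0,0,0,0.2]
    - [23,-13.1,-9.7,0,0,0,0.2]
    - [25.6,-14.6,-9.7,0,0,0,0.2]
    - [25.6,-14.6,-9.7,0,0,0,0.2]
    - [25.6,-14.6,-9.7,0,0,0,0.2]
    - [25.6,-14.6,-9.7,0,0,0,0.2]

```text
t: 9.35
tool_pos: [0.4657, -0.0024, 0.1337]
tcp_rot: [[0.159, 0.987, -0.0], [0.987, -0.159, 0.001], [0.001, -0.001, -1.0]]
contact_force: [0.3, -0.5, -0.1]
finger_gap: 0.333
grasp_force: 59.3
```

Run:
```python
from h import *
go(.466,-.002,.0415,-9)
```

```text
t 9.35 pos [ 0.4657 -0.0024  0.1337] gap 0.333 shift cm [0.04 0.03 9.22] rv [-0.001 -0.001 -0.002]
```

Call:
play_rows:
  steps:
    - [0,0,2,0,0,0,0.2]
    - [0,0,4,0,0,0,0.2]
    - [0,0,6,0,0,0,0.2]
    - [0,0,7.5,0,0,0,0.2]
    - [0,0,8.5,0,0,0,0.2]
    - [0,0,8.9,0,0,0,0.2]
    - [0,0,9.1,0,0,0,0.2]
    - [0,0,9.2,0,0,0,0.2]
    - [0,0,9.3,0,0,0,0.2]
    - [0,0,9.3,0,0,0,0.2]

```text
t: 10.35
tool_pos: [0.4657, -0.0018, 0.0411]
tcp_rot: [[0.158, 0.987, 0.0], [0.987, -0.158, 0.001], [0.001, 0.0, -1.0]]
contact_force: [0.5, 0.3, 0.3]
finger_gap: 0.332
grasp_force: 59.3
```

Call:
play_rows:
  steps:
    - [0,0,0.1,0,0,0,0.2]
    - [0,0,0.1,0,0,0,0.2]

```text
t: 10.55
tool_pos: [0.4658, -0.0018, 0.0408]
tcp_rot: [[0.158, 0.987, -0.0], [0.987, -0.158, 0.001], [0.001, -0.0, -1.0]]
contact_force: [-2.2, -0.3, 6.1]
finger_gap: 0.336
grasp_force: 59.8
```

Contact. I'll release and rise.

Call:
play_rows:
  steps:
    - [0,0,0,0,0,0,0.4]
    - [0,0,0,0,0,0,0.45]
    - [0,0,0,0,0,0,0.6]
    - [0,0,0,0,0,0,0.6]
    - [0,0,0,0,0,0,0.6]
    - [0,0,-2,0,0,0,0.6]
    - [0,0,-5,0,0,0,0.6]
    - [0,0,-9,0,0,0,0.6]
    - [0,0,-9,0,0,0,0.6]
    - [0,0,-9,0,0,0,0.6]

```text
t: 11.55
tool_pos: [0.4661, -0.002, 0.1307]
tcp_rot: [[0.158, 0.987, 0.002], [0.987, -0.158, 0.001], [0.001, 0.002, -1.0]]
contact_force: [-0.8, 0.3, -0.9]
finger_gap: 0.598
grasp_force: 0.0
```

Run:
```python
from h import *
go(.591,-.3737,.12,-18.5)
```

```text
t 11.55 pos [ 0.4661 -0.002   0.1307] gap 0.598 shift cm [-34.73  18.21   1.06] rv [ 0.002 -0.001  0.164]
```

Call:
play_rows:
  steps:
    - [-4,2.1,0,0,0,0,0.85]
    - [-8,4.2,0,0,0,0.05,0.85]
    - [-12,6.3,1,0,0,0.1,0.85]
    - [-16,8.4,1,0,0,0.15,0.85]
    - [-20,10.5,1,0,0,0.16,0.85]
    - [-24,12.6,1,0,0,0.16,0.85]
    - [-28,14.7,1,0,0,0.16,0.85]
    - [-32,16.8,1,0,0,0.16,0.85]
    - [-34.7,18.2,1,0,0,0.16,0.85]
    - [-34.7,18.2,1,0,0,0.16,0.85]
    - [-34.7,18.2,1,0,0,0.16,0.85]
    - [-34.7,18.2,1,0,0,0.16,0.85]

```text
t: 12.75
tool_pos: [0.5892, -0.3718, 0.1172]
tcp_rot: [[0.313, 0.95, -0.003], [0.95, -0.313, 0.003], [0.002, -0.004, -1.0]]
contact_force: [0.0, 0.2, 0.7]
finger_gap: 0.852
grasp_force: 0.0
```

Run:
```python
from h import *
from cell import eyes
go(.591,-.3737,.033,-18.5)
c=eyes.capture("side")
i=c["image"][130:350,200:420];cv2.imwrite("pics/a4.png",cv2.resize(i,None,fx=2.5,fy=2.5)[:,:,::-1])
```

```text
t 12.75 pos [ 0.5892 -0.3718  0.1172] gap 0.852 shift cm [-0.14  0.26  8.42] rv [-0.004 -0.002  0.005]
```

View pics/a4.png

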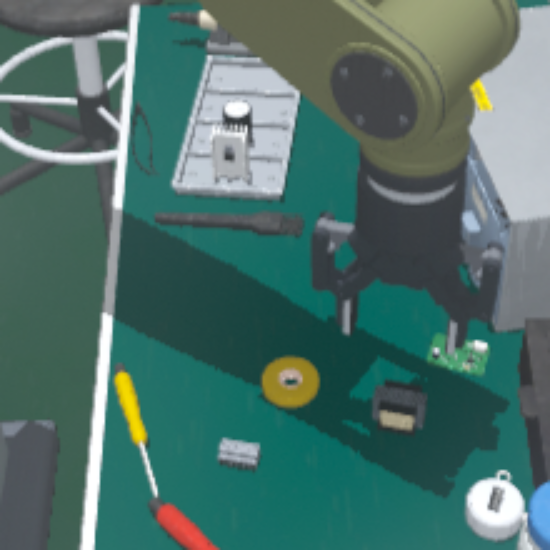

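The capacitor and heatsink both stand in the tray. The jaws are over the transformer at (398,405), with the circuit board well to one side. I'll grasp.

Call:
play_rows:
  steps:
    - [-0.1,0.2,2,0,0,0,0.85]
    - [-0.1,0.2,4,0,0,0,0.85]
    - [-0.1,0.2,6,0,0,0,0.85]
    - [-0.1,0.2,7.8,0,0,0,0.85]
    - [-0.1,0.2,8.4,0,0,0,0.85]
    - [-0.1,0.2,8.4,0,0,0,0.85]
    - [-0.1,0.2,8.4,0,0,0,0.25]
    - [-0.1,0.2,8.4,0,0,0,0.25]
    - [-0.1,0.2,8.4,0,0,0,0.25]
    - [-0.1,0.2,8.4,0,0,0,0.25]
    - [-0.1,0.2,8.4,0,0,0,0.25]
    - [-0.1,0.2,8.4,0,0,0,0.25]

```text
t: 14.0
tool_pos: [0.5927, -0.3756, 0.0369]
tcp_rot: [[0.314, 0.95, 0.002], [0.95, -0.314, -0.001], [-0.0, 0.002, -1.0]]
contact_force: [0.4, 0.6, 5.4]
finger_gap: 0.475
grasp_force: 61.4
```

Run:
```python
from h import *
go(.475,.053,.135,-9)
```

```text
t 14.0 pos [ 0.5927 -0.3756  0.0369] gap 0.475 shift cm [ 37.   -24.6   -9.85] rv [ 0.002  0.    -0.162]
```

Call:
play_rows:
  steps:
    - [0,0,-3,0,0,0,0.25]
    - [0,0,-6.5,0,0,0,0.25]
    - [4,-2.7,-9.8,0,0,0,0.25]
    - [8,-5.3,-9.8,0,0,-0.03,0.25]
    - [12,-8,-9.8,0,0,-0.06,0.25]
    - [16,-10.6,-9.8,0,0,-0.09,0.25]
    - [20,-13.3,-9.8,0,0,-0.12,0.25]
    - [24,-16,-9.8,0,0,-0.16,0.25]
    - [28,-18.6,-9.8,0,0,-0.16,0.25]
    - [32,-21.3,-9.8,0,0,-0.16,0.25]
    - [36,-23.9,-9.8,0,0,-0.16,0.25]
    - [37,-24.6,-9.8,0,0,-0.16,0.25]

```text
t: 15.2
tool_pos: [0.4719, 0.0569, 0.1327]
tcp_rot: [[0.154, 0.988, -0.003], [0.988, -0.154, 0.002], [0.002, -0.003, -1.0]]
contact_force: [-0.7, 0.2, -0.9]
finger_gap: 0.475
grasp_force: 61.3
```

Call:
play_rows:
  steps:
    - [0,0,0,0,0,0,0.25]
    - [0,0,0,0,0,0,0.25]
    - [0,0,0,0,0,0,0.25]

```text
t: 15.5
tool_pos: [0.4745, 0.0525, 0.1336]
tcp_rot: [[0.16, 0.987, -0.001], [0.987, -0.16, 0.001], [0.001, -0.001, -1.0]]
contact_force: [0.3, 0.1, -1.0]
finger_gap: 0.476
grasp_force: 61.3
```

Run:
```python
from h import *
go(.475,.053,.040,-9)
```

```text
t 15.5 pos [0.4745 0.0525 0.1336] gap 0.476 shift cm [0.05 0.05 9.36] rv [-0.001 -0.001 -0.003]
```

Call:
play_rows:
  steps:
    - [0,0,2,0,0,0,0.25]
    - [0,0,4,0,0,0,0.25]
    - [0,0,6,0,0,0,0.25]
    - [0,0,7.5,0,0,0,0.25]
    - [0,0,8.5,0,0,0,0.25]
    - [0,0,9,0,0,0,0.25]
    - [0,0,9.2,0,0,0,0.25]
    - [0,0,9.3,0,0,0,0.25]
    - [0,0,9.4,0,0,0,0.25]
    - [0,0,9.4,0,0,0,0.25]

```text
t: 16.5
tool_pos: [0.4745, 0.0537, 0.0402]
tcp_rot: [[0.158, 0.987, 0.0], [0.987, -0.158, 0.001], [0.001, 0.0, -1.0]]
contact_force: [0.2, -0.5, -0.8]
finger_gap: 0.478
grasp_force: 61.3
```

Call:
play_rows:
  steps:
    - [0,0,0.1,0,0,0,0.25]
    - [0,0,0.1,0,0,0,0.25]

```text
t: 16.7
tool_pos: [0.4747, 0.0538, 0.0399]
tcp_rot: [[0.158, 0.987, -0.0], [0.987, -0.158, 0.001], [0.001, -0.0, -1.0]]
contact_force: [-2.8, 0.2, 4.8]
finger_gap: 0.479
grasp_force: 61.9
```

Call:
play_rows:
  steps:
    - [0,0,0,0,0,0,0.53]
    - [0,0,0,0,0,0,0.6]
    - [0,0,0,0,0,0,0.66]
    - [0,0,0,0,0,0,0.66]
    - [0,0,0,0,0,0,0.66]
    - [0,0,-2,0,0,0,0.66]
    - [0,0,-5,0,0,0,0.66]
    - [0,0,-9,0,0,0,0.66]
    - [0,0,-9,0,0,0,0.66]
    - [0,0,-9,0,0,0,0.66]

```text
t: 17.7
tool_pos: [0.475, 0.0536, 0.1298]
tcp_rot: [[0.158, 0.987, 0.002], [0.987, -0.158, 0.001], [0.002, 0.002, -1.0]]
contact_force: [-0.6, 0.1, -0.8]
finger_gap: 0.661
grasp_force: 0.0
```

Run:
```python
from h import *
go(.4593,-.4065,.12,-104)
```

```text
t 17.7 pos [0.475  0.0536 0.1298] gap 0.661 shift cm [-45.68   5.74   0.92] rv [ 0.    -0.003  1.656]
```

Call:
play_rows:
  steps:
    - [-4,0.5,0,0,0,0.14,0.7]
    - [-8,1,0,0,0,0.28,0.7]
    - [-12,1.5,0,0,0,0.42,0.7]
    - [-16,2,0,0,0,0.56,0.7]
    - [-20,2.5,0,0,0,0.7,0.7]
    - [-24,3,0,0,0,0.84,0.7]
    - [-28,3.5,0,0,0,0.98,0.7]
    - [-32,4,0,0,0,1.12,0.7]
    - [-36,4.5,0,0,0,1.26,0.7]
    - [-40,5,0,0,0,1.4,0.7]
    - [-44,5.5,0.5,0,0,1.54,0.7]
    - [-45.7,5.7,0.9,0,0,1.656,0.7]

```text
t: 18.9
tool_pos: [0.4568, -0.409, 0.1167]
tcp_rot: [[0.968, -0.249, -0.003], [-0.249, -0.968, 0.003], [-0.003, -0.002, -1.0]]
contact_force: [0.4, 0.1, -0.1]
finger_gap: 0.7
grasp_force: 0.0
```

Call:
play_rows:
  steps:
    - [0,0,0,0,0,0,0.7]
    - [0,0,0,0,0,0,0.7]
    - [0,0,0,0,0,0,0.7]

```text
t: 19.2
tool_pos: [0.4578, -0.4052, 0.1181]
tcp_rot: [[0.971, -0.24, -0.002], [-0.24, -0.971, 0.003], [-0.003, -0.002, -1.0]]
contact_force: [-0.2, 0.3, 0.3]
finger_gap: 0.702
grasp_force: 0.0
```

Run:
```python
from h import *
from cell import eyes
go(.4593,-.4065,.029,-104)
c=eyes.capture("side")
i=c["image"][130:350,200:420];cv2.imwrite("pics/a5.png",cv2.resize(i,None,fx=2.5,fy=2.5)[:,:,::-1])
```

```text
t 19.2 pos [ 0.4578 -0.4052  0.1181] gap 0.702 shift cm [0.2  0.11 8.9 ] rv [-0.002  0.003  0.002]
```

View pics/a5.png

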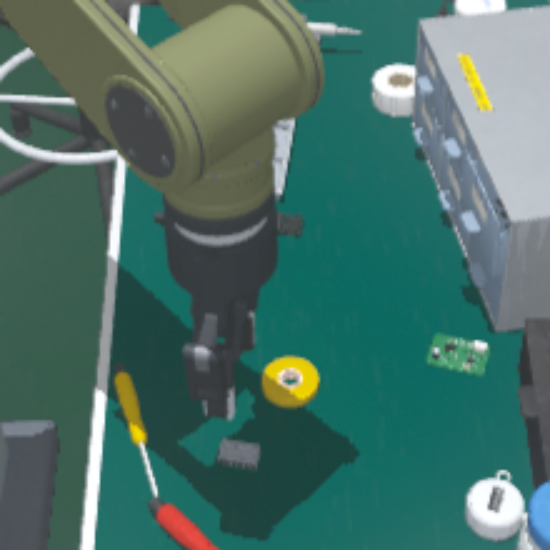

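The jaws are over the terminal block at (238,453) and closing across its short side. The tape and screwdrivers are clear, so I'll grasp.

Call:
play_rows:
  steps:
    - [0.1,0.1,2,0,0,0,0.55]
    - [0.1,0.1,4,0,0,0,0.55]
    - [0.1,0.1,6,0,0,0,0.55]
    - [0.1,0.1,8,0,0,0,0.55]
    - [0.1,0.1,8.9,0,0,0,0.55]
    - [0.1,0.1,8.9,0,0,0,0.55]
    - [0.1,0.1,8.9,0,0,0,0.05]
    - [0.1,0.1,8.9,0,0,0,0.05]
    - [0.1,0.1,8.9,0,0,0,0.05]
    - [0.1,0.1,8.9,0,0,0,0.05]
    - [0.1,0.1,8.9,0,0,0,0.05]
    - [0.1,0.1,8.9,0,0,0,0.05]

```text
t: 20.45
tool_pos: [0.4597, -0.4087, 0.0319]
tcp_rot: [[0.97, -0.242, 0.001], [-0.242, -0.97, -0.001], [0.002, 0.0, -1.0]]
contact_force: [-0.2, 0.9, 5.6]
finger_gap: 0.164
grasp_force: 60.8
```

Run:
```python
from h import *
go(.483,.107,.125,-9)
```

```text
t 20.45 pos [ 0.4597 -0.4087  0.0319] gap 0.164 shift cm [-10.2  -50.59  -9.34] rv [ 1.000e-03 -1.000e-03 -1.658e+00]
```

Call:
play_rows:
  steps:
    - [0,0,-3,0,0,0,0.05]
    - [0,0,-6,0,0,0,0.05]
    - [-0.5,-3,-9.3,0,0,-0.1,0.05]
    - [-1.4,-7,-9.3,0,0,-0.24,0.05]
    - [-2.2,-11,-9.3,0,0,-0.38,0.05]
    - [-3,-15,-9.3,0,0,-0.52,0.05]
    - [-3.8,-19,-9.3,0,0,-0.66,0.05]
    - [-4.6,-23,-9.3,0,0,-0.8,0.05]
    - [-5.4,-27,-9.3,0,0,-0.94,0.05]
    - [-6.2,-31,-9.3,0,0,-1.08,0.05]
    - [-7.1,-35,-9.3,0,0,-1.22,0.05]
    - [-7.7,-38,-9.3,0,0,-1.3,0.05]

```text
t: 21.65
tool_pos: [0.4755, -0.0185, 0.1236]
tcp_rot: [[0.488, 0.873, -0.001], [0.873, -0.488, 0.001], [0.001, -0.001, -1.0]]
contact_force: [0.4, -0.7, -0.3]
finger_gap: 0.161
grasp_force: 60.0
```

Run:
```python
from h import *
go(.483,.107,.125,-9)
```

```text
t 21.65 pos [ 0.4755 -0.0185  0.1236] gap 0.161 shift cm [11.32 -5.47 -0.13] rv [-0.001 -0.001 -0.353]
```

Call:
play_rows:
  steps:
    - [3,-1.5,0,0,0,-0.1,0.05]
    - [7,-3.5,0,0,0,-0.22,0.05]
    - [10.5,-5,0,0,0,-0.34,0.05]
    - [11.3,-5.5,0,0,0,-0.35,0.05]
    - [11.3,-5.5,0,0,0,-0.35,0.05]
    - [11.3,-5.5,0,0,0,-0.35,0.05]
    - [11.3,-5.5,0,0,0,-0.35,0.05]

```text
t: 22.35
tool_pos: [0.4837, 0.1037, 0.1236]
tcp_rot: [[0.166, 0.986, -0.001], [0.986, -0.166, 0.001], [0.001, -0.001, -1.0]]
contact_force: [-0.2, -0.8, -0.8]
finger_gap: 0.162
grasp_force: 60.0
```

Run:
```python
from h import *
go(.483,.107,.035,-9)
```

```text
t 22.35 pos [0.4837 0.1037 0.1236] gap 0.162 shift cm [ 0.31 -0.11  8.86] rv [-0.001 -0.001 -0.01 ]
```

Call:
play_rows:
  steps:
    - [0.2,0,2,0,0,0,0.05]
    - [0.2,0,4,0,0,0,0.05]
    - [0.2,0,6,0,0,0,0.05]
    - [0.2,0,7.5,0,0,0,0.05]
    - [0.2,0,8.3,0,0,0,0.05]
    - [0.2,0,8.6,0,0,0,0.05]
    - [0.2,0,8.8,0,0,0,0.05]
    - [0.2,0,8.9,0,0,0,0.05]
    - [0.2,0,8.9,0,0,0,0.05]

```text
t: 23.25
tool_pos: [0.4846, 0.107, 0.0354]
tcp_rot: [[0.164, 0.986, 0.001], [0.986, -0.164, 0.001], [0.001, 0.0, -1.0]]
contact_force: [0.2, 0.6, -1.1]
finger_gap: 0.165
grasp_force: 60.0
```

Call:
play_rows:
  steps:
    - [0,0,0.1,0,0,0,0.05]
    - [0,0,0.1,0,0,0,0.05]

```text
t: 23.45
tool_pos: [0.4847, 0.1071, 0.0349]
tcp_rot: [[0.164, 0.986, 0.0], [0.986, -0.164, 0.001], [0.001, 0.0, -1.0]]
contact_force: [-1.1, -1.1, 5.3]
finger_gap: 0.163
grasp_force: 60.7
```

Contact. I'll release, rise, and back off toward the robot so the view is clear.

Call:
play_rows:
  steps:
    - [0,0,0,0,0,0,0.22]
    - [0,0,0,0,0,0,0.3]
    - [0,0,0,0,0,0,0.45]
    - [0,0,0,0,0,0,0.45]
    - [0,0,0,0,0,0,0.45]
    - [0,0,-2,0,0,0,0.45]
    - [0,0,-5,0,0,0,0.45]
    - [0,0,-9,0,0,0,0.45]
    - [0,0,-13,0,0,0,0.45]
    - [0,0,-16,0,0,0,0.45]
    - [0,0,-16,0,0,0,0.45]

```text
t: 24.55
tool_pos: [0.4872, 0.1072, 0.1997]
tcp_rot: [[0.164, 0.986, 0.01], [0.986, -0.164, 0.002], [0.004, 0.009, -1.0]]
contact_force: [0.0, 0.7, -0.4]
finger_gap: 0.451
grasp_force: 0.0
```

Call:
play_rows:
  steps:
    - [-5,0,0,0,0,0,0.45]
    - [-10,0,0,0,0,0,0.45]
    - [-15,0,0,0,0,0,0.45]
    - [-20,0,0,0,0,0,0.45]
    - [-25,0,0,0,0,0,0.45]
    - [-30,0,0,0,0,0,0.45]
    - [-35,0,0,0,0,0,0.45]
    - [-40,0,0,0,0,0,0.45]
    - [-40,0,0,0,0,0,0.45]
    - [-40,0,0,0,0,0,0.45]
    - [-40,0,0,0,0,0,0.45]

```text
t: 25.65
tool_pos: [0.4182, -0.2868, 0.1923]
tcp_rot: [[0.164, 0.987, -0.002], [0.987, -0.164, 0.003], [0.002, -0.002, -1.0]]
contact_force: [0.2, 0.8, -1.2]
finger_gap: 0.453
grasp_force: 0.0
```

Run:
```python
from h import *
from cell import eyes
c=eyes.capture("top");s=eyes.capture("side")
a=cv2.resize(c["image"][160:260,170:330],None,fx=5,fy=3*5/3)
b=cv2.resize(s["image"][110:240,230:370],None,fx=4,fy=4)
cv2.imwrite("pics/f1.png",a[:,:,::-1]);cv2.imwrite("pics/f2.png",b[:,:,::-1])
for n,c in(("top",c),("side",s)):
    W=cloud(c)
    for o,x,y in(("heat",458,-56),("cap",466,-2),("trafo",475,53),("term",484,107)):
        m=(np.hypot(W[...,0]-x/1e3,W[...,1]-y/1e3)<.03)&(W[...,2]>.0145)
        r=rect(W,m);d=r[0]-[470.5,25.4]
        print(n,o,r,"ztop",np.nanpercentile(W[m][:,2],95).round(4),"along",(d@[.156,.988]).round(1),"across",(d@[.988,-.156]).round(1))
```

```text
top heat (array([456.3, -56.3]), array([55.9, 34.3]), 79.4) ztop 0.0636 along -82.9 across -1.3
top cap (array([461.8,  -4.7]), array([40.6, 27.5]), 59.4) ztop 0.0492 along -31.1 across -3.9
top trafo (array([473.4,  54.3]), array([32. , 42.2]), 81.8) ztop 0.0373 along 29.0 across -1.6
top term (array([483.3, 105.6]), array([31.1, 15.5]), 79.7) ztop 0.0222 along 81.2 across 0.1
side heat (array([457.5, -63.8]), array([43.4, 34.3]), 80.5) ztop 0.0606 along -90.2 across 1.1
side cap (array([465.2,  -0.5]), array([23.8, 20.3]), 25.8) ztop 0.0466 along -26.4 across -1.2
side trafo (array([475.2,  55.7]), array([39.5, 40.4]), 87.8) ztop 0.0353 along 30.7 across -0.1
side term (array([484.1, 109. ]), array([35.6, 13.7]), 88.1) ztop 0.0211 along 84.7 across 0.4
```

View pics/f1.png

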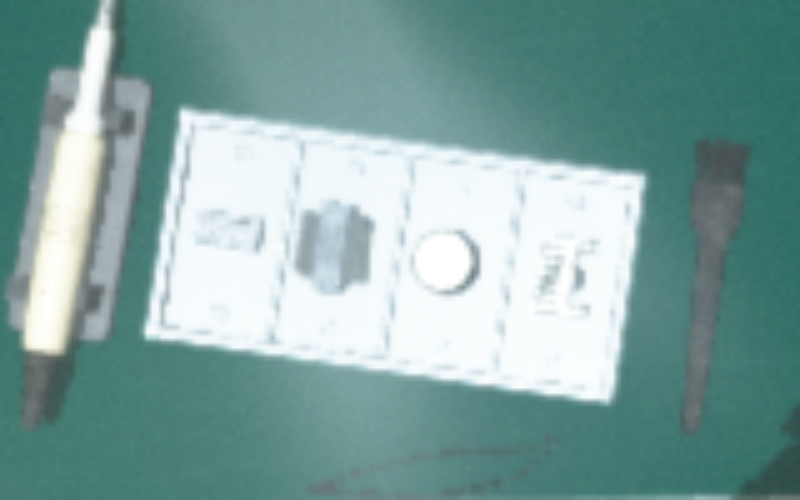

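View pics/f2.png

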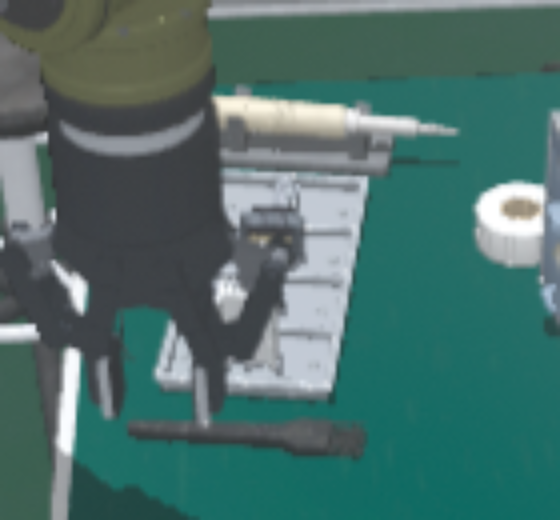

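In the top view, the row from the iron is terminal block (230,230), transformer (337,247), capacitor (446,262) and heatsink (568,278), one to a compartment. All four tops are 3 to 4 mm higher than at the start, so they stand on the tray floor. The arm is clear of everything.

```bash
python3 -c "
from cell import bot
print(bot.job_done())"
```

```text
the job is handed in; nothing more can be done
None
```

The job is handed in: counting from the iron, the terminal block, transformer, capacitor and heatsink each stand upright on the floor of their own compartment; the arm finished clear of them, and no verdict was returned.

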